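Stand the sample bottle on the pad and pull the sensor boom out to its index

ROBOT

A 6-joint arm with a two-finger parallel gripper is mounted at the origin on a cart in front of the work surface, level with it; the furniture and walls round the work are solid. World frame = base frame: x ahead of the robot, y to its left, z up, the work surface at z = 0. Lengths are in m, angles in rad, forces in N, time in s.
With the tool pointing down it reaches from about 0.325 to 0.775 m from the base axis. Payload 5.5 kg.
Tool frame: the origin (TCP) lies midway between the tips of the shut fingers; the grasp point (between the pads) lies bot.grip_point_offset behind it (bot.grip_point_offset is the distance from the TCP to the grasp point, in m); z points along the fingers, y is the line along which they close (so a half turn about z gives the same grasp; the last joint's range is limited). The gripper opens to 85 mm and grips with 20 to 120 N. Pads are 22 mm wide; open, the fingers measure 114 mm over their backs; the gripper's body (76 mm by 85 mm) begins 54 mm behind the grasp point. The pads swing forward as they close: fully open they stand 13 mm farther back than shut.
Start: joints at [-1.384, 0.091, 1.231, -0, 1.82, -0.057], TCP at [0.145, -0.582, 0.231] pointing down, gripper open.
Joint ranges: [-2.87, 2.87], [-0.86, 2.18], [0.17, 2.46], [-1.51, 4.65], [0.06, 2.69], [-2.65, 2.65]. Speed limits (rad/s): [2.57, 2.57, 3.01, 3.14, 3.14, 3.14].

INTERFACE

Orientations are given as a unit quaternion [w, x, y, z].
In Python, from workcell import bot gives the robot as it stands.
- The arm moves only by the shell command python3 -m jog 'ROWS' [FORCE]. ROWS is JSON, a list of rows, each an object of numbers: "x", "y", "z": the shift along the tool's x, y, z in m; "yaw": the turn about the tool's z in degrees; "hand": the opening, from -1 (shut) to 1 (fully open), so that 0 is half open. A call has 1 to 5 rows; each row is the pose to reach, as a shift and turn from the pose commanded when the call began, along the tool's axes at that moment; what a row does not reach only later rows make up. A row lasts 1/10 s, in which the tool goes at most 50 mm and 8.59 degrees, less where a joint would pass 70% of its speed; a pose out of reach is approached as far as the arm can. A call with a gripper value outside its range is refused whole. The fingers move at their own pace and stop on an object; FORCE is the grip in N (left out, the last holds). Time passes only in rows, so rows that repeat a pose let the fingers close. It gives the time, the measured TCP pose, the force, the opening and the grip force at its end, in the units of the state.
- bot.read_state(): the state, without advancing time (a new reading comes with each control period).
- bot.grab_frame(name): name is "scene" or "top" or "wrist"; returns a dict with "img" (400x640x3 uint8, red, green, blue), "camera_matrix" (3x3 intrinsics, pixels), "world_from_camera" (4x4, takes a point from camera to world coordinates); the wrist camera has in their place "mount" (4x4, takes a point from camera to tool coordinates, whose origin is the TCP and whose axes are the flange's). Camera axes: x right, y up, looking along -z (the intrinsics and any distortion apply to the point x, -y, -z); pixel columns grow to the right and rows downward; lengths in m; the calibration is good to about 2 mm. A picture is of the moment at which its call begins: read the wrist's pose just before it. There is no depth.
- bot.finish_job(): hands the job in; it is judged then, once.
The state is a dict: "time_s": time; "joints": joint angles; "qvel": joint speeds; "tau": joint torques, N m; "tcp_pos": TCP position; "tcp_rot": TCP orientation; "wrist_force": force on the tool from outside, world axes, zero at the start; "torque": the same for the moment, N m; "finger_gap": finger opening in m; "finger_force": force on a finger pad.
Only numpy, scipy, OpenCV 4.12 (cv2) and the standard library are available. Lean on these libraries where they do the work, as an engineer would, in place of code of your own. Each camera call takes 0.05 s, during which the arm holds its last target. There are 200 camera calls.

TASK

Stand the small brown bottle upright in the middle of the round pad of the sensor stand, without dropping it, and let go of it. Then squeeze the lock button on the boom's head to free the telescoping boom, and pull the boom out until its pointer lines up with the index clip on the scale; leave the clip and the things around where they are. The boom pulls itself back in, so finish while still holding the head at that mark: the program ends with the head in the gripper.

Things in the scene. Friction and masses are not known exactly. Their poses are not given: they have to be found in the camera images.
- bottle: Small round brown glass bottle with a black screw cap (fixed on), 48 mm in diameter, 96 mm tall, loose, about 0.1 kg. Origin: centre of its underside; z up along its axis.
- stand: Fixed sensor stand: base plate 120 x 470 x 10 mm (y = -63 to +407 mm) with the round pad near its -y end and a level slotted sleeve (36 wide, 26 high, y = 170 to 400 mm, axis 170 mm above the worktop, over the plate's centre line). Origin: on the worktop under the pad's centre; z up. The boom comes out toward the stand's -y; the lock button is on its -x side (toward the robot).
- pad (a point): Centre of the top of the round rubber pad, 84 mm in diameter, 14 mm above the worktop, at the stand's origin. The extended head stands above it, over 20 mm clear of the bottle's cap.
- button_face (a point): Centre of the outer face of the lock button, a black ribbed plate 26 mm long and 22 mm high on the head's -x side. Unpressed it stands 7.5 mm proud of the head, so that head and button together are 43.5 mm wide; it is pressed toward the stand's +x.
- lock_button (a joint): Travel of the lock button: 0 = out (locked), 0.006 m = fully pressed; spring 2.4 N at first, 7.2 N fully in. The boom is latched at its retracted end while the button is out, with 2 mm of play, and free while it is pressed more than about 2 mm. Gripping the head across its x presses it.
- pointer (a point): Top of the boom's pointer, a thin black upright fin in the sleeve's top slot, 190 mm above the worktop, 240 mm from the head's centre toward the stand's +y; it moves with the boom.
- index (a point): The index clip: a black saddle clip 12 mm long on the sleeve, with a thin raised rib across either side of the slot; this point is on the line between the ribs, 190 mm above the worktop. Axes as the stand's. The pointer passes between the ribs; it lines up when it has the same y as this point.
- rider (a joint): Position of the index clip on the scale: the pointer lines up with it when the boom is drawn out this far (m) from fully retracted. It stays where it is unless pushed.
- kit_box: Bystander: small white carton 66 x 90 x 45 mm; origin under its centre.
- wash_bottle: Bystander: white wash bottle with bent spout, 206 mm tall; origin under its centre.
- tape_roll: Bystander: roll of masking tape, 74 mm in diameter, 18 mm high, flat on the worktop; origin under its centre.
- boom: The boom; its end is a grey sensor head 36 mm (x, without button) by 40 mm (y, along the boom) by 32 mm high, its snout reaching 36 mm below its centre. Origin: the head's centre, 170 mm above the worktop; axes as the stand's. Retracted it is at y = 145 mm from the stand's origin; it moves along the stand's -y, up to 185 mm, against a return spring of 3 to 4 N. Grip it across x, from above.
There are look-alikes about, which are no part of the job. Several things look just like the bottle: the one meant starts nearest to the robot's base.

How it is judged:
On the way, in this order (a step that is already met when the one before it is completed fails the run):
1. the bottle stands upright on the middle of the pad and is let go (horizontal distance between bottle and pad below 0.018 m and angle between bottle's own z axis and vertical below 0.1 rad and z of bottle in the frame of pad between -0.005 and 0.005 m and contact force between the fingers and bottle below 0.1 N and linear speed of bottle below 0.02 m/s), for 0.2 s.
2. the lock button is pressed in (value of joint lock_button above 0.003 m), for 0.1 s.
At the end, for the whole second after the job is handed in: The pointer stands within 4 mm of the index clip along the scale, at rest, with the boom's head held by the fingers (over 2 N); the bottle stands upright on the pad, within 18 mm of its centre, untouched (y of pointer in the frame of index between -0.004 and 0.004 m and linear speed of boom below 0.01 m/s and contact force between the fingers and boom above 2 N and horizontal distance between bottle and pad below 0.018 m and angle between bottle's own z axis and vertical below 0.1 rad and z of bottle in the frame of pad between -0.005 and 0.005 m and contact force between each of the arm, the fingers and bottle below 0.1 N); the arm keeps its last pose, push and grip.
It fails at once if the bottle is knocked over (angle between bottle's own z axis and vertical above 0.6 rad).
It fails at once if the bottle is dropped onto the pad from more than about 15 mm (height (world z) of bottle above 0.03 m and contact force between anything else and bottle below 0.01 N).
It fails at once if the head strikes the bottle (contact force between boom and bottle above 1 N).
It fails at once if the index clip is shifted by more than 4 mm (distance of index from where it was at the start of the episode above 0.004 m).
It fails at once if a bystander is moved by more than 30 mm (distance of any of kit_box, wash_bottle, tape_roll from where it was at the start of the episode above 0.03 m).
It also fails if it takes over 58 s, if anything falls off the work surface, if the arm or the gripper's body presses on something with over 40 N, if the wrist force passes 120 N, or if a joint passes its speed limit or range.

## Working session

There is one attempt and no reset: what is moved stays moved. The work goes in short steps, Python scripts to look and compute and a shell command to move; the robot and the scene stay as the last step left them, time stands still between calls to the robot, and variables do not carry over. Pictures are saved under pics/ and viewed, at most 10 in all, crops included, and the job is handed in when it is done.

```bash
ls; mkdir -p pics; cat > h.py <<'E'
from workcell import bot
import numpy as np, cv2
def snap(n):
    f=bot.grab_frame(n); return f
def save(img,p): cv2.imwrite(p,cv2.cvtColor(img,cv2.COLOR_RGB2BGR))
def ray(f,uv,W=None):
    K=np.array(f["camera_matrix"]); W=np.array(f["world_from_camera"] if W is None else W)
    p=np.linalg.solve(K,np.array([uv[0],uv[1],1.])); d=W[:3,:3]@np.array([p[0],-p[1],-p[2]])
    return W[:3,3],d
def onz(f,uv,z,W=None):
    o,d=ray(f,uv,W); return o+d*(z-o[2])/d[2]
def proj(f,P,W=None):
    K=np.array(f["camera_matrix"]); W=np.array(f["world_from_camera"] if W is None else W)
    c=W[:3,:3].T@(np.array(P)-W[:3,3]); q=K@np.array([c[0],-c[1],-c[2]]); return q[:2]/q[2]
def wristW(f,s):
    from scipy.spatial.transform import Rotation as R
    T=np.eye(4); q=s["tcp_rot"]; T[:3,:3]=R.from_quat([q[1],q[2],q[3],q[0]]).as_matrix(); T[:3,3]=s["tcp_pos"]
    return T@np.array(f["mount"])
E
python3 - <<'E'
from h import *
s=bot.read_state();print(s, bot.grip_point_offset)
for n in("scene","top"):
    f=snap(n);save(f["img"],f"pics/{n}0.png");print(n,f.keys(),f["camera_matrix"],f["world_from_camera"])
E
```

```text
pics
{'time_s': 0.0, 'joints': array([-1.38372806e+00,  9.18428103e-02,  1.23189044e+00, -2.42310020e-05,
        1.81975505e+00, -5.67142625e-02]), 'qvel': array([ 0.00016657, -0.00106565, -0.00028193, -0.00025214, -0.00049747,
       -0.00017108]), 'tau': array([ 9.92719215e-04, -4.58729589e+01, -4.18019736e+01,  2.66567952e-06,
        1.14909650e-02, -7.56567459e-06]), 'tcp_pos': array([ 0.14475681, -0.58199732,  0.23015788]), 'tcp_rot': array([-9.45045200e-04,  9.92580369e-01,  1.21586647e-01, -7.34523679e-05]), 'wrist_force': array([-0.9626011 ,  0.6968962 , -0.56502241]), 'torque': array([-0.01046547, -0.00531016, -0.02994006]), 'finger_force': 0.0, 'finger_gap': 0.08510000271905882} 0.0187
scene dict_keys(['img', 'camera_matrix', 'world_from_camera']) [[415.97486437   0.         319.46858334]
 [  0.         415.97486437 198.9904264 ]
 [  0.           0.           1.        ]] [[-0.87108984  0.34491139 -0.3496264   0.10967965]
 [-0.49111558 -0.60765589  0.62414726  0.72467488]
 [ 0.00282296  0.71539532  0.69871423  0.99931838]
 [ 0.          0.          0.          1.        ]]
top dict_keys(['img', 'camera_matrix', 'world_from_camera']) [[492.5812466    0.         326.04244373]
 [  0.         492.5812466  197.10636089]
 [  0.           0.           1.        ]] [[-0.10543139  0.97327925 -0.20398951  0.25067829]
 [-0.99441728 -0.1040757   0.01739345 -0.04506409]
 [-0.00430166  0.20468451  0.97881855  1.63714448]
 [ 0.          0.          0.          1.        ]]
```

View pics/top0.png

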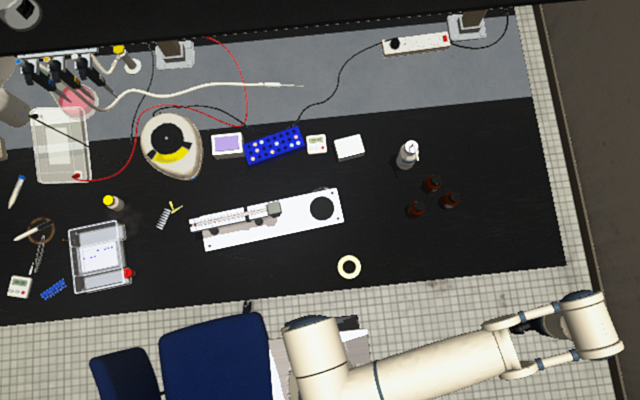

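View pics/scene0.png

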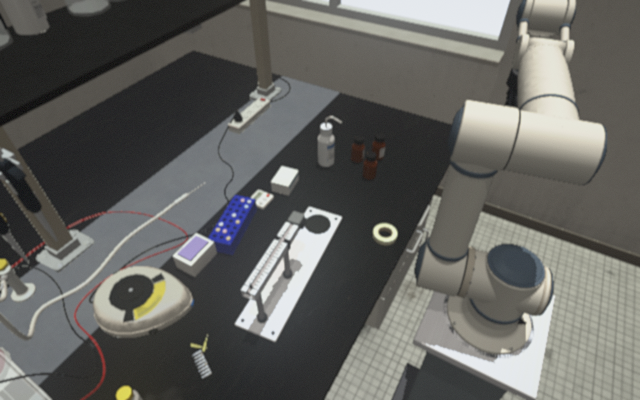

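Top view: three brown bottles at (416,209), (432,184) and (450,201); pad at (322,208), head at about (274,209), tape at (349,266). The scene view shows the same bottles at (358,150), (378,147) and (371,167). Next I'll measure and enlarge.

```bash
python3 - <<'E'
from h import *
f=snap("top");g=snap("scene");im=f["img"]
for uv in((416,209),(432,184),(450,201)): 
    p=onz(f,uv,.07); print(uv,p.round(3),np.linalg.norm(p[:2]), proj(g,p).round(0))
hsv=cv2.cvtColor(im,cv2.COLOR_RGB2HSV)
# white plate
m=((hsv[...,2]>170)&(hsv[...,1]<40)).astype(np.uint8); m[:, :185]=0;m[:,350:]=0;m[:182]=0;m[256:]=0
c=max(cv2.findContours(m,0,2)[0],key=cv2.contourArea);r=cv2.minAreaRect(c);print(r)
for q in cv2.boxPoints(r): print(q.round(1),onz(f,q,.01).round(4))
# pad
m=np.zeros(im.shape[:2],np.uint8);m[192:225,304:340]=(hsv[192:225,304:340,2]<90)
c=max(cv2.findContours(m,0,1)[0],key=cv2.contourArea);e=cv2.fitEllipse(c);print(e,onz(f,e[0],.014).round(4))
A=cv2.resize(im[165:225,395:470],(600,480)[0:2],interpolation=2)[:, :300*2]
B=cv2.resize(im[180:255,180:350],(800,353),interpolation=2)
A=cv2.resize(im[168:222,395:470],(333,240),interpolation=2)
C=cv2.resize(g["img"][120:190,335:395],(206,240),interpolation=2)
o=np.zeros((600,800,3),np.uint8);o[:240,:333]=A;o[:240,340:546]=C;o[245:598]=B
save(o,"pics/c1.png")
E
```

```text
(416, 209) [ 0.507 -0.358  0.07 ] 0.6208143947163823 [371. 162.]
(432, 184) [ 0.584 -0.422  0.07 ] 0.7202301716397234 [359. 146.]
(450, 201) [ 0.522 -0.471  0.07 ] 0.7029343554153119 [380. 144.]
((265.89520263671875, 220.0052490234375), (35.74885559082031, 151.80828857421875), 78.03794860839844)
[187.9 218.3] [0.567  0.3935 0.01  ]
[336.4 186.8] [ 0.6216 -0.1128  0.01  ]
[343.9 221.8] [ 0.4998 -0.1243  0.01  ]
[195.3 253.2] [0.4475 0.3748 0.01  ]
((321.5242614746094, 207.97616577148438), (22.17467498779297, 22.654972076416016), 73.64360809326172) [ 0.5536 -0.0549  0.014 ]
```

View pics/c1.png

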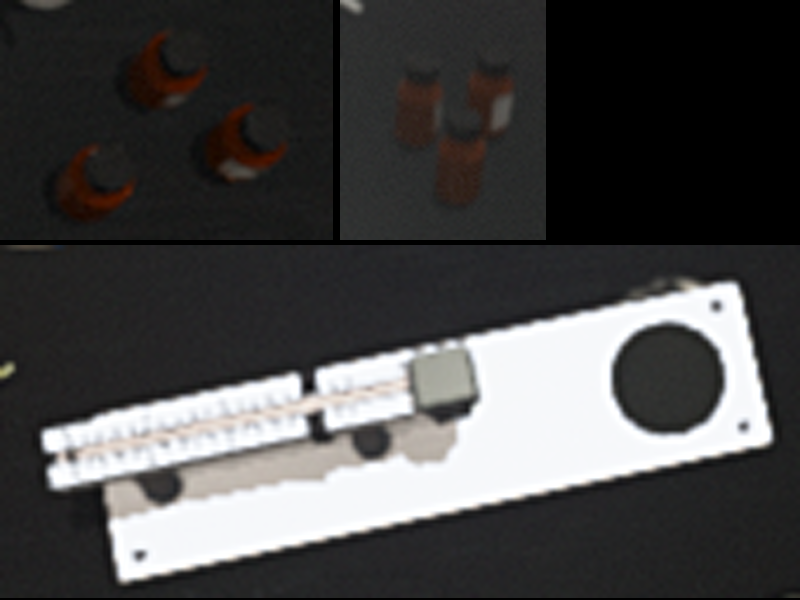

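The bottles are at (416,209), (432,184) and (450,201), at base distances of 0.62, 0.72 and 0.70 m. The one meant is (416,209), because it is the nearest. The crop confirms a round brown bottle with a black cap. The crop also shows the clip at about (246,214), the pointer near (194,225) and the head at (274,208).

```bash
cat >> h.py <<'E'
def to(x,y,z,th):
    "tool-axis shift for a world TCP target, closing axis at world angle th (deg)"
    s=bot.read_state(); T=wristW({"mount":np.eye(4)},s)
    d=T[:3,:3].T@(np.array([x,y,z])-T[:3,3]); a=np.degrees(np.arctan2(T[1,1],T[0,1])); 
    w=((th-a+90)%180)-90 if 0 else th-a
    print("t",s["time_s"],"at",T[:3,3].round(4),"th",a.round(2),"-> shift",d.round(4),"yaw",round(-w,2))
E
python3 - <<'E'
from h import *
f=snap("top")
for n,uv,z in(("cap",(419.3,205.8),.096),("cornA",(344,221.4),.01),("cornB",(205.5,251.6),.01),("cornC",(336.8,188.1),.01),("clip",(246.5,214),.19),("ptr",(194.4,224.6),.19),("head",(273.9,208.3),.186),("wash",(405,155),.1)): print(n,onz(f,uv,z).round(4))
w=snap("wrist");print(w["mount"],w["camera_matrix"])
to(.507,-.358,.24,10)
E
```

```text
cap [ 0.5122 -0.3645  0.096 ]
cornA [ 0.501  -0.1249  0.01  ]
cornB [0.4493 0.3412 0.01  ]
cornC [ 0.6169 -0.1135  0.01  ]
clip [0.5263 0.1705 0.19  ]
ptr [0.5109 0.3268 0.19  ]
head [0.5356 0.0881 0.186 ]
wash [ 0.6826 -0.3418  0.1   ]
[[ 9.33049521e-04  9.60554031e-01  2.78091862e-01  7.15368941e-02]
 [ 9.99999565e-01 -9.00794063e-04 -2.43760265e-04  1.40021956e-03]
 [ 1.63585928e-05  2.78091968e-01 -9.60554453e-01 -1.41789211e-01]
 [ 0.00000000e+00  0.00000000e+00  0.00000000e+00  1.00000000e+00]] [[299.32880241   0.         316.64068731]
 [  0.         299.32880241 200.1575563 ]
 [  0.           0.           1.        ]]
t 0.3 at [ 0.1448 -0.5822  0.2309] th -76.03 -> shift [ 0.4056 -0.1301 -0.009 ] yaw -86.03
```

```bash
python3 -m jog '[{"x":0.05,"y":-0.016,"yaw":-8.5},{"x":0.095,"y":-0.03,"yaw":-17},{"x":0.14,"y":-0.045,"yaw":-25.5},{"x":0.185,"y":-0.06,"yaw":-34},{"x":0.23,"y":-0.075,"yaw":-42.5}]' && python3 -m jog '[{"yaw":-8.5,"x":0.035,"y":0.02},{"yaw":-17,"x":0.07,"y":0.045},{"yaw":-25.5,"x":0.09,"y":0.065},{"yaw":-34,"x":0.09,"y":0.085},{"yaw":-43.5,"x":0.09,"y":0.1}]'; python3 -c "
from h import *
to(.512,-.364,.24,10)"
```

```text
t 0.3 at [ 0.1448 -0.5822  0.2309] th -76.03 -> shift [ 0.409  -0.1231 -0.009 ] yaw -86.03schema error: expected keys x, y, z, yaw, hand
```

```bash
python3 -m jog '[{"x":0.045,"y":-0.014,"z":0,"yaw":-8.5,"hand":1},{"x":0.09,"y":-0.028,"z":0,"yaw":-17,"hand":1},{"x":0.135,"y":-0.042,"z":0,"yaw":-25.5,"hand":1},{"x":0.18,"y":-0.056,"z":0,"yaw":-34,"hand":1},{"x":0.225,"y":-0.07,"z":0,"yaw":-42.5,"hand":1}]'; python3 -c "
from h import *
to(.512,-.364,.24,10)"
```

```text
time_s: 0.8
tcp_pos: [0.3476, -0.4589, 0.2314]
tcp_rot: [0.0, 0.88, 0.476, 0.0]
wrist_force: [0.6, -0.7, -0.5]
finger_gap: 0.0853
finger_force: 0.0
t 0.8 at [ 0.3476 -0.4589  0.2314] th -33.2 -> shift [ 0.1694  0.0856 -0.0086] yaw -43.2
```

```bash
python3 -m jog '[{"x":0.034,"y":0.017,"z":0,"yaw":-8.5,"hand":1},{"x":0.068,"y":0.034,"z":0,"yaw":-17,"hand":1},{"x":0.102,"y":0.051,"z":-0.005,"yaw":-25.5,"hand":1},{"x":0.136,"y":0.068,"z":-0.009,"yaw":-34,"hand":1},{"x":0.169,"y":0.086,"z":-0.009,"yaw":-42.5,"hand":1}]'; python3 - <<'E'
from h import *
to(.512,-.364,.24,10)
s=bot.read_state();w=snap("wrist");W=wristW(w,s)
print(proj(w,(.512,-.364,.096),W),proj(w,(.512,-.364,0),W))
save(w["img"],"pics/w1.png")
E
```

```text
time_s: 1.3
tcp_pos: [0.5127, -0.3657, 0.2412]
tcp_rot: [0.001, 0.647, 0.762, 0.0]
wrist_force: [0.1, -0.2, 0.5]
finger_gap: 0.0855
finger_force: 0.0
t 1.3 at [ 0.5127 -0.3657  0.2412] th 9.33 -> shift [ 0.0018 -0.0005  0.0012] yaw -0.67
[314.9248818  184.83162978] [315.25552819 167.73196317]
```

View pics/w1.png

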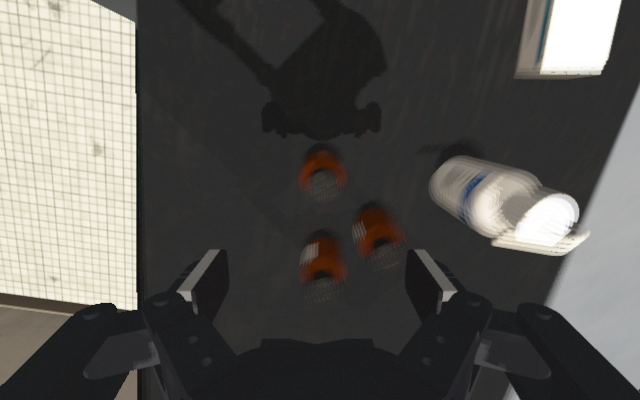

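The target bottle is at (323,172) with its cap at about (323,183). The other two are at (323,265) and (378,235). The picture has motion blur, so I'll measure again at rest.

```bash
python3 - <<'E'
from h import *
import time
for k in range(2): bot.grab_frame("wrist")
s=bot.read_state();w=snap("wrist");W=wristW(w,s);im=w["img"]
h=cv2.cvtColor(im,cv2.COLOR_RGB2HSV)
m=((h[...,1]>120)&(h[...,2]>60)&((h[...,0]<18)|(h[...,0]>170))).astype(np.uint8)
for c in cv2.findContours(m,0,1)[0]:
    if cv2.contourArea(c)>150: print(cv2.boundingRect(c),cv2.contourArea(c))
t=im[125:225,260:390];save(cv2.resize(t,(780,600),interpolation=2),"pics/w2.png")
for z in(.096,.06,0):print(proj(w,(.512,-.364,z),W))
to(.512,-.364,.24,10)
E
```

```text
(298, 252, 40, 35) 576.0
(355, 227, 41, 35) 544.5
(297, 154, 43, 40) 509.5
[314.84996506 185.95612145]
[315.05024999 178.33092598]
[315.30414844 168.66457071]
t 1.5 at [ 0.5118 -0.3661  0.2397] th 8.99 -> shift [ 0.002   0.0005 -0.0003] yaw -1.01
```

View pics/w2.png

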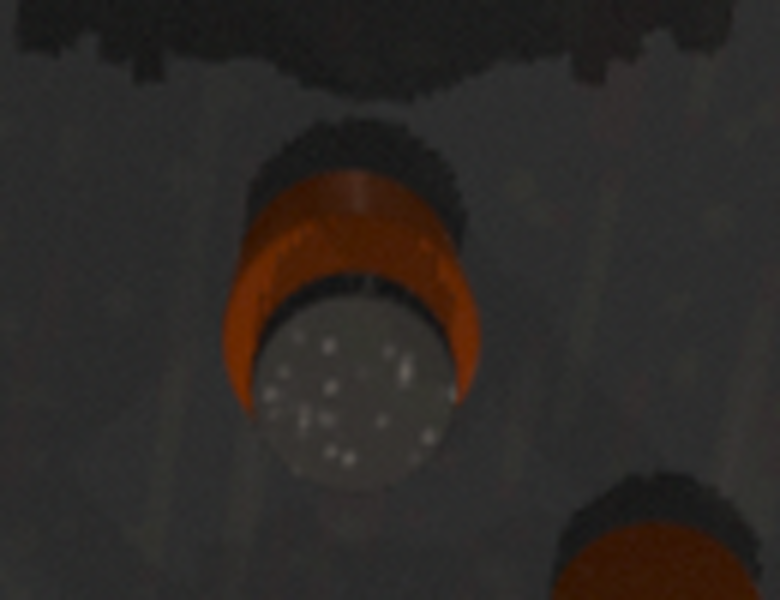

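The cap's top centre is at crop (355,390), which is full-image pixel (319.2,190.0).

```bash
python3 - <<'E'
from h import *
s=bot.read_state();w=snap("wrist");W=wristW(w,s)
p=onz(w,(319.2,190),.096,W);print(p); to(p[0],p[1],.033,9)
E
```

```text
[ 0.51568796 -0.36841641  0.096     ]
t 1.55 at [ 0.5111 -0.3667  0.2399] th 8.91 -> shift [-0.0024  0.0045  0.2069] yaw -0.09
```

```bash
python3 -m jog '[{"x":-0.002,"y":0.0045,"z":0.045,"yaw":0,"hand":1},{"x":-0.002,"y":0.0045,"z":0.09,"yaw":0,"hand":1},{"x":-0.002,"y":0.0045,"z":0.135,"yaw":0,"hand":1},{"x":-0.002,"y":0.0045,"z":0.18,"yaw":0,"hand":1},{"x":-0.002,"y":0.0045,"z":0.21,"yaw":0,"hand":1}]' 30; python3 -m jog '[{"x":0,"y":0,"z":0,"yaw":0,"hand":1},{"x":0,"y":0,"z":0,"yaw":0,"hand":-1},{"x":0,"y":0,"z":0,"yaw":0,"hand":-1},{"x":0,"y":0,"z":0,"yaw":0,"hand":-1},{"x":0,"y":0,"z":0,"yaw":0,"hand":-1}]' 30; python3 -m jog '[{"x":0,"y":0,"z":0,"yaw":0,"hand":-1},{"x":0,"y":0,"z":0,"yaw":0,"hand":-1},{"x":0,"y":0,"z":0,"yaw":0,"hand":-1}]' 30
```

```text
time_s: 2.05
tcp_pos: [0.5133, -0.368, 0.0263]
tcp_rot: [-0.002, 0.651, 0.759, -0.0]
wrist_force: [-0.4, -0.9, -0.1]
finger_gap: 0.0856
finger_force: 0.0
time_s: 2.55
tcp_pos: [0.5166, -0.3689, 0.0323]
tcp_rot: [0.001, 0.65, 0.76, -0.0]
wrist_force: [-0.8, -0.5, 5.1]
finger_gap: 0.0462
finger_force: 31.3
time_s: 2.85
tcp_pos: [0.5166, -0.3688, 0.0323]
tcp_rot: [0.001, 0.65, 0.76, -0.0]
wrist_force: [-1.7, -1.1, 6.7]
finger_gap: 0.0464
finger_force: 31.4
```

```bash
python3 -m jog '[{"x":0,"y":0,"z":-0.025,"yaw":0,"hand":-1},{"x":0,"y":0,"z":-0.06,"yaw":0,"hand":-1},{"x":0,"y":0,"z":-0.1,"yaw":0,"hand":-1},{"x":0.02,"y":0,"z":-0.12,"yaw":0,"hand":-1},{"x":0.05,"y":0.01,"z":-0.12,"yaw":1,"hand":-1}]' 30; python3 -c "
from h import *
to(.543,-.16,.15,6.2)"
```

```text
time_s: 3.35
tcp_pos: [0.519, -0.3187, 0.1554]
tcp_rot: [0.004, 0.657, 0.754, 0.0]
wrist_force: [0.9, 0.1, -0.1]
finger_gap: 0.046
finger_force: 31.2
t 3.35 at [ 0.519  -0.3187  0.1554] th 7.81 -> shift [0.154  0.0453 0.0048] yaw 1.61
```

```bash
python3 -m jog '[{"x":0.04,"y":0.011,"z":0,"yaw":1,"hand":-1},{"x":0.08,"y":0.023,"z":0,"yaw":1.6,"hand":-1},{"x":0.12,"y":0.035,"z":0,"yaw":1.6,"hand":-1},{"x":0.154,"y":0.045,"z":0,"yaw":1.6,"hand":-1},{"x":0.154,"y":0.045,"z":0,"yaw":1.6,"hand":-1}]' 30; python3 - <<'E'
from h import *
for k in range(3): bot.grab_frame("wrist")
s=bot.read_state();w=snap("wrist");W=wristW(w,s)
save(w["img"],"pics/w3.png");np.save("w3W.npy",W);np.save("w3.npy",w["img"]);print(s["tcp_pos"],s["finger_gap"])
print(proj(w,(.5536,-.0549,.014),W))
E
```

```text
time_s: 3.85
tcp_pos: [0.542, -0.1539, 0.1505]
tcp_rot: [-0.0, 0.665, 0.747, 0.001]
wrist_force: [0.3, 0.3, -0.5]
finger_gap: 0.046
finger_force: 31.2
[ 0.54133861 -0.15846395  0.15025965] 0.04656148202992822
[342.94623868  74.56605248]
```

View pics/w3.png

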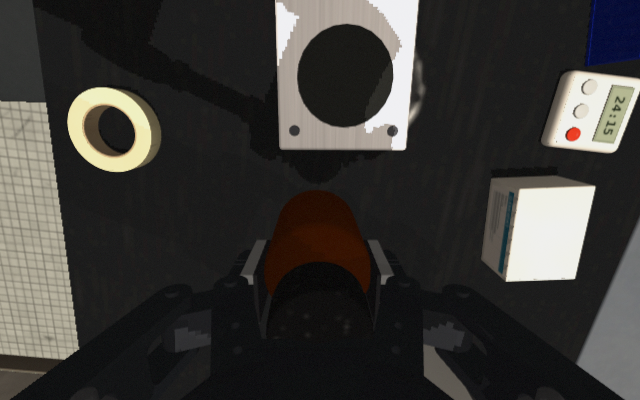

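The bottle is held level in the fingers. The pad is centred at about (345,76), against a predicted (343,75).

```bash
python3 - <<'E'
from h import *
im=np.load("w3.npy");W=np.load("w3W.npy");w=snap("wrist")
g=cv2.cvtColor(im,cv2.COLOR_RGB2GRAY);m=np.zeros_like(g);m[15:135,290:402]=g[15:135,290:402]<90
c=max(cv2.findContours(m,0,1)[0],key=cv2.contourArea);e=cv2.fitEllipse(c);print(e);p=onz(w,e[0],.014,W);print(p)
# sides at left/right plate edges for yaw
for uv in((279,149),(407,149)):print(onz(w,uv,.01,W))
to(p[0],p[1],.15,6.2); to(p[0],p[1],.0463,6.2)
E
```

```text
((344.6462097167969, 75.08975982666016), (94.582275390625, 102.26675415039062), 11.34526538848877)
[ 0.55511432 -0.05515077  0.014     ]
[ 0.50330838 -0.12511191  0.01      ]
[ 0.62218882 -0.11167099  0.01      ]
t 4.1 at [ 0.5412 -0.1593  0.1502] th 6.3 -> shift [1.02e-01 2.53e-02 1.00e-04] yaw 0.1
t 4.1 at [ 0.5412 -0.1593  0.1502] th 6.3 -> shift [0.102  0.0253 0.1038] yaw 0.1
```

```bash
python3 -m jog '[{"x":0.04,"y":0.01,"z":0,"yaw":0,"hand":-1},{"x":0.08,"y":0.02,"z":0.01,"yaw":0,"hand":-1},{"x":0.102,"y":0.025,"z":0.03,"yaw":0,"hand":-1},{"x":0.102,"y":0.025,"z":0.06,"yaw":0,"hand":-1},{"x":0.102,"y":0.025,"z":0.085,"yaw":0,"hand":-1}]' 30;python3 -m jog '[{"x":0,"y":0,"z":0.004,"yaw":0,"hand":-1},{"x":0,"y":0,"z":0.007,"yaw":0,"hand":-1},{"x":0,"y":0,"z":0.01,"yaw":0,"hand":-1},{"x":0,"y":0,"z":0.01,"yaw":0,"hand":-1},{"x":0,"y":0,"z":0.01,"yaw":0,"hand":-1}]' 30;  python3 - <<'E'
from h import *
to(.555,-.055,.0463,6.2); print(bot.read_state()["wrist_force"])
E
```

```text
time_s: 4.6
tcp_pos: [0.5549, -0.0545, 0.064]
tcp_rot: [-0.0, 0.667, 0.745, -0.0]
wrist_force: [1.3, -0.3, -1.3]
finger_gap: 0.0463
finger_force: 31.2
time_s: 5.1
tcp_pos: [0.5556, -0.0544, 0.0566]
tcp_rot: [0.001, 0.667, 0.745, 0.001]
wrist_force: [0.0, 0.4, -0.2]
finger_gap: 0.0462
finger_force: 31.2
t 5.1 at [ 0.5556 -0.0544  0.0566] th 6.35 -> shift [-0.0005 -0.0006  0.0103] yaw 0.15
[ 0.00766724  0.39549521 -0.17111647]
```

```bash
python3 -m jog '[{"x":0,"y":0,"z":0.003,"yaw":0,"hand":-1},{"x":0,"y":0,"z":0.006,"yaw":0,"hand":-1},{"x":0,"y":0,"z":0.008,"yaw":0,"hand":-1},{"x":0,"y":0,"z":0.008,"yaw":0,"hand":-1}]' 30;  python3 -m jog '[{"x":0,"y":0,"z":0.001,"yaw":0,"hand":-1},{"x":0,"y":0,"z":0.002,"yaw":0,"hand":-1},{"x":0,"y":0,"z":0.002,"yaw":0,"hand":-1}]'
```

```text
time_s: 5.5
tcp_pos: [0.5546, -0.054, 0.0467]
tcp_rot: [-0.0, 0.667, 0.745, -0.0]
wrist_force: [0.2, 0.4, -1.0]
finger_gap: 0.0464
finger_force: 31.2
time_s: 5.8
tcp_pos: [0.555, -0.0541, 0.0463]
tcp_rot: [0.0, 0.667, 0.745, 0.0]
wrist_force: [-3.4, 0.7, 4.0]
finger_gap: 0.0466
finger_force: 31.6
```

```bash
python3 -m jog '[{"x":0,"y":0,"z":0,"yaw":0,"hand":0.4},{"x":0,"y":0,"z":0,"yaw":0,"hand":1},{"x":0,"y":0,"z":0,"yaw":0,"hand":1},{"x":0,"y":0,"z":0,"yaw":0,"hand":1},{"x":0,"y":0,"z":0,"yaw":0,"hand":1}]' 30;  python3 -m jog '[{"x":0,"y":0,"z":-0.02,"yaw":0,"hand":1},{"x":0,"y":0,"z":-0.06,"yaw":0,"hand":1},{"x":0,"y":0,"z":-0.1,"yaw":0,"hand":1},{"x":0,"y":0,"z":-0.15,"yaw":0,"hand":1},{"x":0,"y":0,"z":-0.2,"yaw":0,"hand":1}]'
python3 - <<'E'
from h import *
to(.540,.02,.28,6.3)
for k in range(3): bot.grab_frame("wrist")
s=bot.read_state();w=snap("wrist");W=wristW(w,s)
save(w["img"],"pics/w4.png");np.save("w4W.npy",W);np.save("w4.npy",w["img"])
print(proj(w,(.5551,-.0551,.110),W))
E
```

```text
time_s: 6.3
tcp_pos: [0.5549, -0.0541, 0.0451]
tcp_rot: [-0.0, 0.667, 0.745, -0.0]
wrist_force: [0.3, 0.3, -0.6]
finger_gap: 0.0856
finger_force: 0.0
time_s: 6.8
tcp_pos: [0.5545, -0.054, 0.2467]
tcp_rot: [-0.0, 0.667, 0.745, -0.0]
wrist_force: [1.5, 0.8, 0.4]
finger_gap: 0.0855
finger_force: 0.0
t 6.8 at [ 0.5545 -0.054   0.2467] th 6.37 -> shift [ 0.0752 -0.0062 -0.0333] yaw 0.07
[312.69262639 188.14289461]
```

View pics/w4.png

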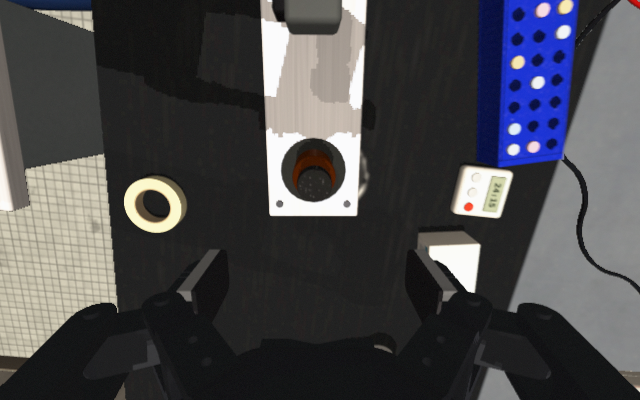

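The bottle stands upright in the pad's centre, with its cap at (315,184) against an expected (313,188), about 3 mm off. The head is at (313,12). Next I'll look at the scale from above.

```bash
python3 -m jog '[{"x":0.03,"y":0,"z":-0.03,"yaw":0,"hand":1},{"x":0.075,"y":0,"z":-0.06,"yaw":0,"hand":1},{"x":0.12,"y":0,"z":-0.07,"yaw":0,"hand":1},{"x":0.165,"y":0,"z":-0.07,"yaw":0,"hand":1},{"x":0.21,"y":0,"z":-0.07,"yaw":0,"hand":1}]'; python3 -m jog '[{"x":0.04,"y":0,"z":0,"yaw":0,"hand":1},{"x":0.06,"y":0,"z":0,"yaw":0,"hand":1},{"x":0.06,"y":0,"z":0,"yaw":0,"hand":1},{"x":0.06,"y":0,"z":0,"yaw":0,"hand":1}]'
python3 - <<'E'
from h import *
for k in range(2): bot.grab_frame("wrist")
s=bot.read_state();w=snap("wrist");W=wristW(w,s)
np.save("w5W.npy",W);np.save("w5.npy",w["img"]);print(s["tcp_pos"])
for p in((.5263,.1705,.19),(.5109,.3268,.19),(.5356,.0881,.186)):print(proj(w,p,W))
save(w["img"],"pics/w5.png")
E
```

```text
time_s: 7.5
tcp_pos: [0.5311, 0.1563, 0.3137]
tcp_rot: [-0.001, 0.667, 0.745, -0.001]
wrist_force: [0.8, -0.2, 0.1]
finger_gap: 0.0856
finger_force: 0.0
time_s: 7.9
tcp_pos: [0.5247, 0.2142, 0.3133]
tcp_rot: [-0.001, 0.666, 0.746, -0.002]
wrist_force: [0.2, -0.2, -0.2]
finger_gap: 0.085
finger_force: 0.0
[0.52508073 0.2132482  0.31430112]
[311.93597233 235.07837364]
[313.55877685  55.56753414]
[312.45661292 306.98717067]
```

View pics/w5.png

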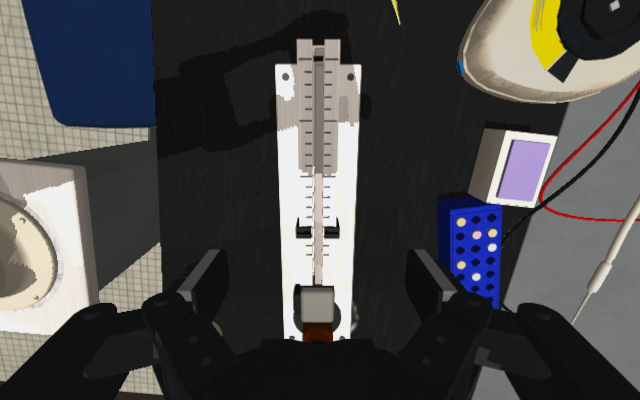

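Clip at about (318,230), pointer near the sleeve's far end at (318,48), head at (318,300), button on the left at (298,300). Next I'll enlarge the pointer and clip.

```bash
python3 - <<'E'
from h import *
im=np.load("w5.npy")
a=cv2.resize(im[30:90,295:345],(400,480),interpolation=2);b=cv2.resize(im[205:265,293:343],(400,480),interpolation=2)
save(np.hstack([a,b]),"pics/c2.png")
g=cv2.cvtColor(im,cv2.COLOR_RGB2GRAY)
print(g[36:76,316:322].mean(1).astype(int))
print("L",g[214:250,299:311].mean(1).astype(int));print("R",g[214:250,326:337].mean(1).astype(int))
E
```

```text
[ 17  15  15  16  16  15  17  15  35 113 172 155 118 124 122 122 122 122
 122 104  39  22   9   8  22  79 122 116 103 105 112 122 122 122 122 121
 121 122 122 122]
L [240 236 208 194 231 239 238 237 237 236 235 219 118  28  41  44  41  28
  16   7  29  46  40  43 147 232 239 239 239 239 231 190 213 239 239 239]
R [239 236 213 194 222 229 229 228 228 228 228 214 122  28  40  45  44  32
  13   8  29  47  42  42 134 224 239 239 239 239 234 207 219 239 239 239]
```

View pics/c2.png

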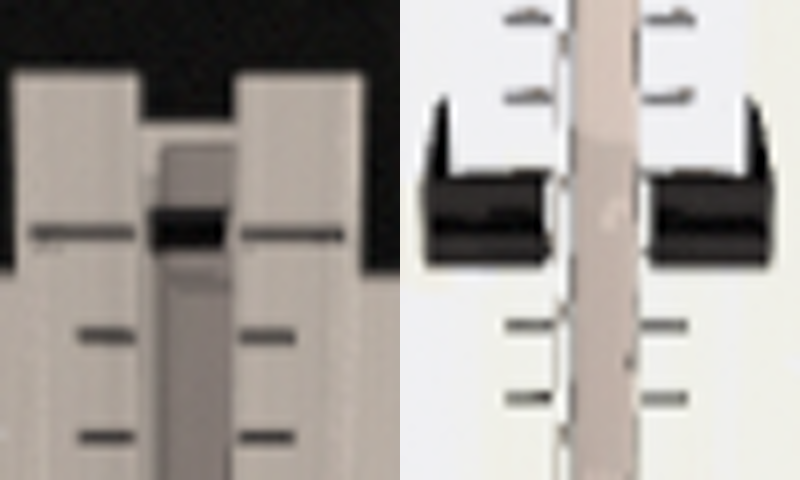

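Pointer: dark bar at rows 55.7–60.5, beside the long zero tick at row 59.2. Clip: rows 226–238, with the rib's dark line at row 233. The ticks at rows 207.3, 217.1, 245.6 and 254.8 calibrate the scale.

```bash
python3 - <<'E'
from h import *
W=np.load("w5W.npy");w=snap("wrist")
a=np.radians(6.35);u=np.array([-np.sin(a),np.cos(a)]);O=np.array([.5551,-.0551])
Y=lambda r,z:1e3*((onz(w,(318,r),z,W)[:2]-O)@u)
print("cam",1e3*((W[:2,3]-O)@u),W[2,3])
print("ticks",[round(Y(r,.183),1) for r in(59.25,72,84.6,207.25,217.1,245.6,254.75)])
print("ptr top",[(r,round(Y(r,.19),1)) for r in(55.7,57,58,59)])
for z in(.183,.186,.19):print("clip",z,[(r,round(Y(r,z),1)) for r in(226.2,227.3,231,232,233,234,238)])
E
```

```text
cam 339.5216368680105 0.4560364002744082
ticks [np.float64(382.8), np.float64(373.0), np.float64(363.0), np.float64(253.1), np.float64(243.2), np.float64(213.2), np.float64(203.2)]
ptr top [(55.7, np.float64(384.3)), (57, np.float64(383.4)), (58, np.float64(382.6)), (59, np.float64(381.9))]
clip 0.183 [(226.2, np.float64(233.8)), (227.3, np.float64(232.6)), (231, np.float64(228.8)), (232, np.float64(227.7)), (233, np.float64(226.7)), (234, np.float64(225.6)), (238, np.float64(221.3))]
clip 0.186 [(226.2, np.float64(234.9)), (227.3, np.float64(233.8)), (231, np.float64(230.0)), (232, np.float64(228.9)), (233, np.float64(227.9)), (234, np.float64(226.8)), (238, np.float64(222.6))]
clip 0.19 [(226.2, np.float64(236.5)), (227.3, np.float64(235.4)), (231, np.float64(231.6)), (232, np.float64(230.6)), (233, np.float64(229.5)), (234, np.float64(228.5)), (238, np.float64(224.4))]
```

```bash
python3 - <<'E'
from h import *
W=np.load("w5W.npy");w=snap("wrist");im=np.load("w5.npy")
p=onz(w,(318.6,60),.183,W);q=onz(w,(318.45,235),.183,W);print(p,q,np.degrees(np.arctan2(q[0]-p[0],p[1]-q[1])))
g=cv2.cvtColor(im,cv2.COLOR_RGB2GRAY);print(g[295:305,285:350].mean(0).astype(int)); print(g[275:335,312:324].mean(1).astype(int))
u=(p-q)/np.linalg.norm(p-q); h=p-u*.240;print("head",h, [proj(w,(h[0],h[1],.186),W)])
to(h[0],h[1],.27,6.35);to(h[0],h[1],.15,6.35)
E
```

```text
[0.51524923 0.32506775 0.183     ] [0.53285539 0.16834923 0.183     ] 6.409878717119217
[238 238 239 239 239 238 239 236 111  32  35  35  36  36  36  50 103 119
 133 141 142 142 141 142 142 142 142 142 142 142 142 142 142 142 142 142
 142 142 142 142 142 142 142 142 142 143 136 120  99 138 198 225 237 239
 239 240 240 239 240 239 239 240 240 239 240]
[182 171 172 172 170 165 165 168 159 109  62  27  46  75  82  78  96 112
 127 138 143 143 142 143 142 142 142 142 141 140 140 140 140 140 140 139
 139 139 138 138 138 137 137 137 137 136 121  72  19  20  19  21  22  25
  26  27  27  27  27  26]
head [0.54204289 0.08656807 0.183     ] [array([318.40057447, 308.82467499])]
t 8.15 at [0.5252 0.2131 0.3152] th 6.27 -> shift [-0.1276  0.0029  0.0452] yaw -0.08
t 8.15 at [0.5252 0.2131 0.3152] th 6.27 -> shift [-0.1276  0.0029  0.1652] yaw -0.08
```

```bash
python3 -m jog '[{"x":-0.045,"y":0.001,"z":0,"yaw":0,"hand":1},{"x":-0.09,"y":0.002,"z":0,"yaw":0,"hand":1},{"x":-0.128,"y":0.0025,"z":0,"yaw":0,"hand":1},{"x":-0.128,"y":0.0025,"z":0.03,"yaw":0,"hand":1},{"x":-0.128,"y":0.0025,"z":0.06,"yaw":0,"hand":1}]'; python3 -m jog '[{"x":0,"y":0,"z":0.035,"yaw":0,"hand":1},{"x":0,"y":0,"z":0.07,"yaw":0,"hand":1},{"x":0,"y":0,"z":0.104,"yaw":0,"hand":1},{"x":0,"y":0,"z":0.104,"yaw":0,"hand":1},{"x":0,"y":0,"z":0.104,"yaw":0,"hand":1}]'; python3 -c "
from h import *
to(.542,.0866,.15,6.35)"
```

```text
time_s: 8.65
tcp_pos: [0.5424, 0.085, 0.2559]
tcp_rot: [0.001, 0.668, 0.744, 0.001]
wrist_force: [0.3, -0.1, 0.7]
finger_gap: 0.0857
finger_force: 0.0
time_s: 9.15
tcp_pos: [0.5415, 0.0868, 0.1518]
tcp_rot: [-0.0, 0.667, 0.745, -0.0]
wrist_force: [0.1, -1.2, 0.6]
finger_gap: 0.0855
finger_force: 0.0
t 9.15 at [0.5415 0.0868 0.1518] th 6.32 -> shift [-0.0002  0.0005  0.0018] yaw -0.03
```

```bash
python3 -m jog '[{"x":0,"y":0,"z":0.001,"yaw":0,"hand":-1},{"x":0,"y":0,"z":0.001,"yaw":0,"hand":-1},{"x":0,"y":0,"z":0.001,"yaw":0,"hand":-1},{"x":0,"y":0,"z":0.001,"yaw":0,"hand":-1},{"x":0,"y":0,"z":0.001,"yaw":0,"hand":-1}]' 40; python3 -m jog '[{"x":0,"y":0,"z":0,"yaw":0,"hand":-1},{"x":0,"y":0,"z":0,"yaw":0,"hand":-1},{"x":0,"y":0,"z":0,"yaw":0,"hand":-1}]'; python3 -c "
from h import *
for k in range(4):
  bot.grab_frame('wrist'); s=bot.read_state(); print(s['tcp_pos'],s['wrist_force'])
u=np.array([-np.sin(np.radians(6.4)),np.cos(np.radians(6.4))])
p=s['tcp_pos'][:2]-u*.1545; to(p[0],p[1],s['tcp_pos'][2],6.32)"
```

```text
time_s: 9.65
tcp_pos: [0.5385, 0.0869, 0.1528]
tcp_rot: [-0.002, 0.667, 0.745, -0.003]
wrist_force: [-19.2, -2.4, 13.4]
finger_gap: 0.0368
finger_force: 39.9
time_s: 9.95
tcp_pos: [0.5385, 0.0869, 0.1528]
tcp_rot: [-0.002, 0.667, 0.745, -0.002]
wrist_force: [-17.7, -2.5, 12.8]
finger_gap: 0.0366
finger_force: 40.0
[0.53849413 0.08691186 0.15280133] [-19.67378031  -2.64880121  13.16518941]
[0.53849749 0.08691354 0.15280541] [-19.68840018  -2.42681007  13.67579567]
[0.53850259 0.08690551 0.15277606] [-18.79471774  -2.81859042  13.10670493]
[0.53848922 0.08691343 0.15281096] [-19.93686494  -1.93236805  12.71930213]
t 10.15 at [0.5385 0.0869 0.1528] th 6.36 -> shift [-1.545e-01  1.000e-04  1.000e-04] yaw 0.04
```

```bash
python3 -m jog '[{"x":0,"y":-0.0015,"z":0,"yaw":0,"hand":-1},{"x":0,"y":-0.0025,"z":-0.001,"yaw":0,"hand":-1},{"x":-0.01,"y":-0.0025,"z":-0.001,"yaw":0,"hand":-1},{"x":-0.025,"y":-0.0025,"z":-0.001,"yaw":0,"hand":-1},{"x":-0.04,"y":-0.0025,"z":-0.001,"yaw":0,"hand":-1}]' 40; python3 - <<'E'
from h import *
s=bot.read_state();print(s["tcp_pos"],s["wrist_force"],s["finger_gap"])
to(.5385+.01722,.0869-.1535,.1528,6.36)
E
```

```text
time_s: 10.65
tcp_pos: [0.5427, 0.048, 0.1528]
tcp_rot: [-0.001, 0.666, 0.746, 0.0]
wrist_force: [-6.3, 4.2, 7.2]
finger_gap: 0.0363
finger_force: 43.6
[0.5426737  0.04804397 0.15277123] [-6.33222306  4.23947263  7.15183437] 0.0363022410487048
t 10.65 at [0.5427 0.048  0.1528] th 6.46 -> shift [-1.154e-01  1.000e-04 -3.000e-04] yaw 0.1
```

```bash
python3 -m jog '[{"x":-0.025,"y":0,"z":0,"yaw":0,"hand":-1},{"x":-0.05,"y":0,"z":0,"yaw":0,"hand":-1},{"x":-0.075,"y":0,"z":0,"yaw":0,"hand":-1},{"x":-0.095,"y":0,"z":0,"yaw":0,"hand":-1},{"x":-0.105,"y":0,"z":0,"yaw":0,"hand":-1}]' 40; python3 -m jog '[{"x":-0.005,"y":0,"z":0,"yaw":0,"hand":-1},{"x":-0.009,"y":0,"z":0,"yaw":0,"hand":-1},{"x":-0.009,"y":0,"z":0,"yaw":0,"hand":-1},{"x":-0.009,"y":0,"z":0,"yaw":0,"hand":-1}]'; python3 - <<'E'
from h import *
f=snap("top");g=snap("scene")
to(.5385+.01722,.0869-.1535,.1528,6.36)
a=cv2.resize(f["img"][175:260,180:350],(800,400),interpolation=2)
print(proj(g,(.527,.17,.19)))
c=[int(v) for v in proj(g,(.527,.17,.19))];b=cv2.resize(g["img"][c[1]-10:c[1]+10,c[0]-40:c[0]+40],(800,200),interpolation=2)
save(np.vstack([a,b]),"pics/c3.png")
E
```

```text
time_s: 11.15
tcp_pos: [0.554, -0.058, 0.1528]
tcp_rot: [-0.001, 0.667, 0.745, -0.001]
wrist_force: [-9.7, 3.4, 8.1]
finger_gap: 0.0368
finger_force: 42.8
time_s: 11.55
tcp_pos: [0.5549, -0.0659, 0.1528]
tcp_rot: [-0.001, 0.667, 0.745, -0.001]
wrist_force: [-8.9, 2.5, 7.8]
finger_gap: 0.0366
finger_force: 42.7
t 11.65 at [ 0.5549 -0.0658  0.1528] th 6.38 -> shift [-0.0009  0.0008 -0.    ] yaw 0.02
[282.73259141 237.53329647]
```

View pics/c3.png

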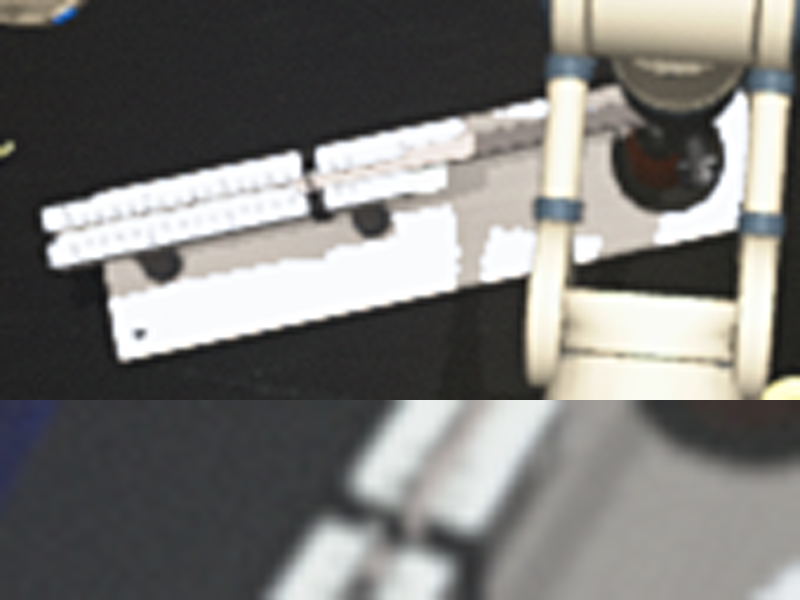

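The boom's pointer now sits in the clip's gap at crop (313,180), and the slot beyond it is empty. The bottle still stands on the pad. By travel, 0.8 mm remains.

```bash
python3 -m jog '[{"x":-0.001,"y":0,"z":0,"yaw":0,"hand":-1},{"x":-0.001,"y":0,"z":0,"yaw":0,"hand":-1},{"x":-0.001,"y":0,"z":0,"yaw":0,"hand":-1},{"x":-0.001,"y":0,"z":0,"yaw":0,"hand":-1},{"x":-0.001,"y":0,"z":0,"yaw":0,"hand":-1}]' 40; python3 -c "
from workcell import bot
print(bot.finish_job())"
```

```text
time_s: 12.15
tcp_pos: [0.555, -0.0666, 0.1528]
tcp_rot: [-0.001, 0.667, 0.745, -0.001]
wrist_force: [-8.6, 3.5, 8.5]
finger_gap: 0.0364
finger_force: 42.6
the job is handed in; nothing more can be done
None
```

I handed the job in at about 12 s: the bottle stands upright on the pad, released, about 3 mm off centre, and the gripper holds the head (about 43 N) with the boom pulled out 154.5 mm to the clip. The program returned no verdict, and the final alignment rests on measured travel plus a coarse camera check.

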